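# Twist jammed parts tubs apart and sort them by size

### The job

Three round parts tubs have jammed inside one another in the bench vise. Free the small tub first and stand it upright in the smaller red bin, then free the medium tub and stand it upright in the larger red bin. A straight pull only drags the lightly clamped large tub up out of the vise: turn each tub back and forth while pulling, so that the large one stays down in the vise, and leave the jar, the screwdriver and the propeller alone.

Things in the scene. Friction and masses are not known exactly. Their poses are not given: they have to be found in the camera images.
- small_mid (a point): Centre (half-way up) of the small grey tub: round, 44 mm diameter, 74 mm tall, z up its axis; lowest 16 mm a 32 mm foot. Its top 38 mm stand clear above the medium tub: grip there from above. Spring fingers in the medium tub clamp it: straight pull 12-17 N, a third of that while it turns at least 3 times faster (at its skin) than it rises. Fingers let go after 14 mm of rise; clear after 36 mm.
- medium_mid (a point): Centre (half-way up) of the medium grey tub: round, open, 56 mm diameter, 4 mm wall, 74 mm tall, z up its axis; lowest 16 mm a 44 mm foot. Its top 38 mm stand clear above the large tub: grip there on the outside, from above. Clamped in the large tub like the small one, somewhat harder (straight pull 15-21 N); fingers let go after 14 mm of rise; clear after 36 mm.
- large_mid (a point): Centre (half-way up, on the axis) of the large grey plastic tub: round, 68 mm outside diameter, 74 mm tall, upright between the jaws of the vise; its underside is 34 mm and its rim 108 mm above the bench. It cannot turn or tilt, and stays in the vise.
- large (a joint): How far the large tub has been dragged up in the vise, in m: 0 at the start (fully down), at most 0.03. It starts to slip up at a pull of about 9 N on the tubs.
- vise: Blue machine vise fixed on the bench, 250 mm long (x), 100 mm wide (foot 150 mm), jaws' tops 72 mm above the bench. Origin: on the bench, below the axis of the three tubs. The jaws close along its x axis.
- bin_small: The smaller red plastic bin, square, 82 mm outside, 74 mm inside, 20 mm high, open on top, fixed to the bench; floor 4 mm thick (tub underside stands 4 mm above the bench). Origin: on the bench below its centre.
- bin_medium: The larger red plastic bin, square, 110 mm outside, 102 mm inside, 20 mm high, otherwise the same; fixed. Origin: on the bench below its centre.
- jar_mid (a point): Bystander: centre of a white plastic jar with a black cap, 54 mm diameter, 85 mm tall, standing on the bench.
- driver: Bystander: screwdriver lying on the bench, 190 mm long; origin under its middle, x along it.
- prop: Bystander: black two-bladed propeller lying flat, 200 mm long, hub 30 mm across and 12 mm tall; origin under its hub, x along the blades.
Things that resemble listed ones, but are neither listed nor needed, are in the scene too. What is shaped like the part that bears small_mid but orange is not meant.

How it is judged:
On the way, in this order (a step that is already met when the one before it is completed fails the run):
1. the small tub is out of the medium tub, which is still nested in the large one (z of small_mid in the frame of medium_mid above 0.07 m and z of medium_mid in the frame of large_mid below 0.05 m).
2. the small tub stands upright in the smaller bin, the medium one still nested (horizontal distance between small_mid and bin_small below 0.024 m and height (world z) of small_mid between 0.034 and 0.05 m and angle between small_mid's own z axis and vertical below 0.12 rad and z of medium_mid in the frame of large_mid below 0.05 m), for 0.1 s.
3. the medium tub is out of the large tub (z of medium_mid in the frame of large_mid above 0.07 m).
4. the medium tub stands upright in the larger bin (horizontal distance between medium_mid and bin_medium below 0.034 m and height (world z) of medium_mid between 0.034 and 0.05 m and angle between medium_mid's own z axis and vertical below 0.12 rad), for 0.1 s.
At the end, for the whole second after the job is handed in: The small tub stands upright (within 0.12 rad) on the floor of the smaller bin (its axis within 24 mm of the bin's centre), the medium tub likewise in the larger bin (within 34 mm), both at rest; the large tub is down in the vise, raised less than 10 mm (all of step 4 and horizontal distance between small_mid and bin_small below 0.024 m and height (world z) of small_mid between 0.034 and 0.05 m and angle between small_mid's own z axis and vertical below 0.12 rad and value of joint large below 0.01 m and linear speed of each of small, medium below 0.02 m/s); the robot touches nothing.
It fails at once if the large tub is dragged up 10 mm or more in the vise (value of joint large above 0.01 m).
It fails at once if the jar is pushed more than 30 mm (distance of jar_mid from where it was at the start of the episode above 0.03 m).
It fails at once if the screwdriver is pushed more than 30 mm (distance of driver from where it was at the start of the episode above 0.03 m).
It fails at once if the propeller is pushed more than 30 mm (distance of prop from where it was at the start of the episode above 0.03 m).
It also fails if it takes over 64 s, if anything falls off the work surface, if the arm or the gripper's body presses on something with over 40 N, if the wrist force passes 120 N, or if a joint passes its speed limit or range.

### The arm

A 6-joint arm with a two-finger parallel gripper is mounted at the origin on the work surface. World frame = base frame: x ahead of the robot, y to its left, z up, the work surface at z = 0. Lengths are in m, angles in rad, forces in N, time in s.
With the tool pointing down it reaches from about 0.25 to 0.8 m from the base axis. Payload 3.9 kg.
Tool frame: the origin (TCP) lies between the finger pads; the fingertips stand 17 mm ahead of it and the grasp point (between the pads) lies 2 mm behind it (bot.nose_length is the distance from the TCP to the fingertips, in m); z points along the fingers, y is the direction in which the jaws open and shut (so a half turn about z gives the same grasp; the last joint's range is limited). The gripper opens to 85 mm and grips with 20 to 120 N. Pads are 22 mm wide; open, the fingers measure 114 mm over their backs; the gripper's body (76 mm by 85 mm) begins 54 mm behind the grasp point. The pads swing forward as they close: fully open they stand 13 mm farther back than shut.
Start: joints at [1.329, 0.26, -0.138, 1.173, 0, 1.571], TCP at [0.126, 0.51, 0.248] pointing down, gripper open.
Joint ranges: [-2.78, 2.78], [-0.83, 1.72], [-1.28, 1.37], [-1.9, 2.12], [-1.57, 1.48], [-3.14, 3.14]. Speed limits (rad/s): [2.57, 2.57, 3.14, 3.14, 3.14, 3.14].

### API

Orientations are given as [roll, pitch, yaw] about the fixed x, y, z axes, in that order (R = Rz(yaw) Ry(pitch) Rx(roll)).
In Python, from cell import bot, camera, get_calibration, spot_in, landmark_of gives the robot as it stands.
- The arm moves only by the shell command python3 -m inch 'ROWS' [OPENING] [FORCE]. ROWS is JSON, a list of rows, each a list of 2 entries, a list of its own where there are three numbers: the shift along the tool's x, y, z in mm, then the turn, a rotation vector about the tool's x, y, z in rad. In form: [[[x, y, z], [ax, ay, az]], ...]. A call has 1 to 5 rows; each row is the pose to reach, as a shift and turn from the pose commanded when the call began, along the tool's axes at that moment; what a row does not reach only later rows make up. A row lasts 1/10 s, in which the tool goes at most 50 mm and 8.59 degrees, less where a joint would pass 70% of its speed; a pose out of reach is approached as far as the arm can. A call with a gripper value outside its range is refused whole. OPENING is the opening, from -1 (shut) to 1 (fully open), so that 0 is half open, set as the call begins (- or left out, the last holds). The fingers move at their own pace and stop on an object; FORCE is the grip in N (left out, the last holds). Time passes only in rows, so rows that repeat a pose let the fingers close. It gives the time, the measured TCP pose, the force and the opening at its end, in the units of the state.
- bot.sense(): the state, without advancing time (a new reading comes with each control period).
- camera(name): name is "scene" or "top"; returns the picture (420x560x3 uint8, red, green, blue); there is no depth.
- get_calibration(name): a dict with "K" (3x3 intrinsics, pixels), "distortion" ([k1, k2, p1, p2, k3] as OpenCV has them; the pictures are not rectified), "xyz" and "orientation" of the camera in the world. Camera axes: x right, y down, z forward; pixel columns grow to the right and rows downward; lengths in m; the calibration is good to about 2 mm. A picture is of the moment at which its call begins. get_calibration takes no time and is no camera call.
- bot.job_done(): hands the job in, once; it reports no verdict.
Trained networks look in the newest picture that a camera, given by its name, has taken for a name from the list of things; names that differ only in an ending like _2 or _b are one class to them, and where a whole thing is asked for, a point or a joint stands for the part that bears it (a point fixed in the world has none). Each returns a list of dicts, best first, with "p" (0 to 1); they miss things now and then, are a little off and sometimes report something else, mostly with a low value. They report only what shows in the picture. A call takes as long as a camera call. They do not tell look-alikes from the thing itself.
- spot_in(name, camera): "extent" ([left, top, width, height] in pixels, round what is visible of it).
- landmark_of(name, camera): "pixel" ([column, row] in pixels: a listed point, or the origin of a listed thing).
The state is a dict: "t": time; "q": joint angles; "joint_velocities": joint speeds; "tau": joint torques, N m; "tcp_pos": TCP position; "tcp_rot": TCP orientation; "contact_force": force on the tool from outside, world axes, zero at the start; "moment": the same for the moment, N m; "finger_gap": finger opening in m.
Only numpy, scipy, OpenCV 4.12 (cv2) and the standard library are available. Lean on these libraries where they do the work, as an engineer would, in place of code of your own. Each camera call takes 0.05 s, during which the arm holds its last target.

## Working session

There is one attempt and no reset: what is moved stays moved. The work goes in short steps, Python scripts to look and compute and a shell command to move; the robot and the scene stay as the last step left them, time stands still between calls to the robot, and variables do not carry over. Pictures are saved under pics/ and viewed, and the job is handed in when it is done.

```bash
ls; mkdir -p pics; python3 - <<'E'
from cell import bot,camera,get_calibration,spot_in,landmark_of
import cv2
for n in ("scene","top"):
    im=camera(n); cv2.imwrite(f"pics/{n}0.png",im[:,:,::-1])
    c=get_calibration(n); print(n,c)
    for k in ["small_mid","medium_mid","large_mid","vise","bin_small","bin_medium","jar_mid","driver","prop"]:
        print(k,[(d["pixel"],round(d["p"],2)) for d in landmark_of(k,n)][:4])
print(bot.sense())
E
```

```text
pics
scene {'K': array([[410.9438304 ,   0.        , 282.24810519],
       [  0.        , 410.9438304 , 210.93535952],
       [  0.        ,   0.        ,   1.        ]]), 'distortion': array([-0.04596219,  0.        ,  0.        ,  0.        ,  0.        ]), 'xyz': array([1.37341851, 0.03606321, 0.70942662]), 'orientation': array([-2.22535881, -0.01675195,  1.62803515])}
small_mid [([204.9, 192.6], 0.55), ([267.6, 173.9], 0.54), ([266.6, 199.2], 0.33)]
medium_mid [([267.2, 187.4], 0.77), ([267.4, 172.2], 0.66)]
large_mid [([264.0, 200.8], 0.6)]
vise [([267.0, 219.0], 0.81)]
bin_small [([166.2, 226.2], 0.88)]
bin_medium [([371.8, 220.2], 0.93)]
jar_mid [([375.6, 278.8], 0.9)]
driver [([179.1, 279.1], 0.61), ([277.9, 297.8], 0.59)]
prop [([182.1, 279.1], 0.94), ([169.2, 225.8], 0.31)]
top {'K': array([[446.10386891,   0.        , 283.23560162],
       [  0.        , 446.10386891, 205.176991  ],
       [  0.        ,   0.        ,   1.        ]]), 'distortion': array([-0.03926114,  0.        ,  0.        ,  0.        ,  0.        ]), 'xyz': array([ 0.53066383, -0.01073785,  0.97359439]
[... 368 characters left out ...]
393.6, 142.1], 0.93)]
{'t': 1.0, 'q': array([ 1.32899930e+00,  2.59978809e-01, -1.38078359e-01,  1.17271141e+00,
       -2.61432278e-05,  1.57080451e+00]), 'joint_velocities': array([ 6.47454532e-04, -3.81379955e-04, -1.01707043e-03, -1.04781309e-03,
       -1.20593074e-05,  1.03102912e-04]), 'tau': array([-1.06132116e-03, -4.05616951e+01,  2.54243481e+01,  9.40982354e-04,
       -1.51412914e-04,  6.16428775e-07]), 'tcp_pos': array([0.12571693, 0.50972203, 0.24832364]), 'tcp_rot': array([3.14156491e+00, 2.61430008e-05, 2.89978744e+00]), 'contact_force': array([-0.74696977, -0.99910644,  0.0216506 ]), 'moment': array([ 0.00526632, -0.01754093, -0.00283911]), 'finger_gap': 0.08587725141959818}
```

View pics/scene0.png

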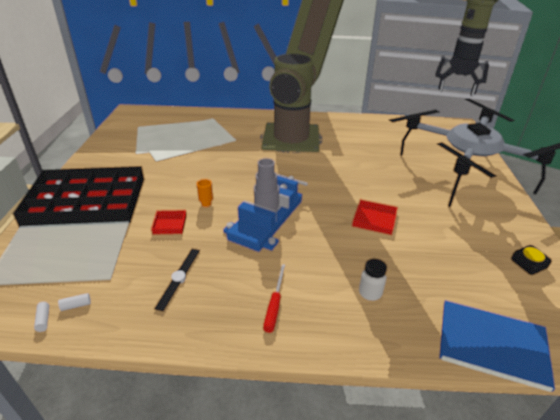

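View pics/top0.png

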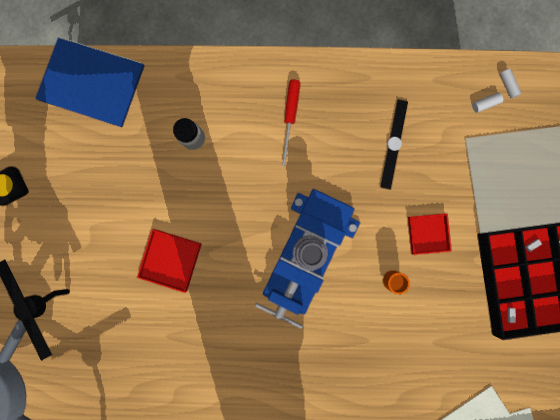

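The grey nest sits in the blue vise at top (310,254) and scene (266,185). The orange tub at top (397,283) and scene (205,193) is the look-alike. I'll enlarge the nest to confirm and compute positions.

```bash
cat > h.py <<'E'
from cell import bot,camera,get_calibration,spot_in,landmark_of
import cv2,numpy as np
from scipy.spatial.transform import Rotation as R
def ray(n,px):
    c=get_calibration(n)
    u=cv2.undistortPoints(np.array([[px]],float),c["K"],c["distortion"])[0,0]
    return np.array(c["xyz"]),R.from_euler("xyz",c["orientation"]).as_matrix()@np.array([u[0],u[1],1])
def atz(n,px,z):
    o,d=ray(n,px); return (o+d*(z-o[2])/d[2]).round(4)
def proj(n,P):
    c=get_calibration(n); M=R.from_euler("xyz",c["orientation"]).as_matrix().T
    P=np.atleast_2d(np.array(P,float))
    return cv2.projectPoints(P,cv2.Rodrigues(M)[0],-M@np.array(c["xyz"]),c["K"],c["distortion"])[0][:,0]
def snap(n,f,box=None,s=1,pts=[]):
    im=camera(n)[:,:,::-1].copy()
    for circ in pts:
        cv2.polylines(im,[circ.round().astype(int)],True,(0,255,0),1)
    if box: x,y,w,h=box; im=im[y:y+h,x:x+w]
    cv2.imwrite(f,cv2.resize(im,None,fx=s,fy=s,interpolation=cv2.INTER_CUBIC))
def circ(c,r,z):
    a=np.linspace(0,2*np.pi,40); return np.c_[c[0]+r*np.cos(a),c[1]+r*np.sin(a),0*a+z]
E
python3 - <<'E'
from h import *
for n,px,k,z in [("top",(309.9,253.2),"small",.147),("scene",(267.6,173.9),"small",.147),("top",(310.3,255.2),"med",.109),("scene",(267.2,187.4),"med",.109),("top",(312.9,252.1),"large",.071),("scene",(264,200.8),"large",.071),("top",(309.5,250.8),"vise",0),("scene",(267,219),"vise",0),
 ("top",(428,232.7),"bs",0.00),("scene",(166.2,226.2),"bs",0),("top",(168,262.5),"bm",0),("scene",(371.8,220.2),"bm",0),("top",(190.5,137.1),"jar",.0425),("scene",(375.6,278.8),"jar",.0425),("top",(289,128.5),"drv",0.01),("top",(393.6,142),"prop",0),("top",(397,283),"orange",0.037)]: print(k,n,atz(n,px,z))
snap("top","pics/t1.png",(240,180,140,140),4); snap("scene","pics/s1.png",(210,140,140,120),4)
E
```

```text
small top [ 0.4906 -0.0463  0.147 ]
small scene [ 0.4894 -0.0425  0.147 ]
med top [ 0.4849 -0.0488  0.109 ]
med scene [ 0.4947 -0.0433  0.109 ]
large top [ 0.4892 -0.0556  0.071 ]
large scene [ 0.5022 -0.0513  0.071 ]
vise top [ 0.4886 -0.0517  0.    ]
vise scene [ 0.4896 -0.0449  0.    ]
bs top [ 0.5329 -0.3088  0.    ]
bs scene [ 0.5419 -0.313   0.    ]
bm top [0.4563 0.2569 0.    ]
bm scene [0.4722 0.2455 0.    ]
jar top [0.7253 0.2065 0.0425]
jar scene [0.7349 0.2175 0.0425]
drv top [ 0.7544 -0.002   0.01  ]
prop top [ 0.7308 -0.2328  0.    ]
orange top [ 0.427  -0.2333  0.037 ]
```

View pics/t1.png

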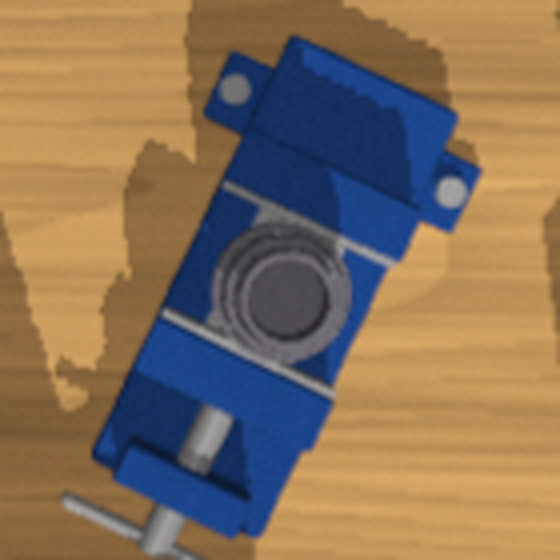

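View pics/s1.png

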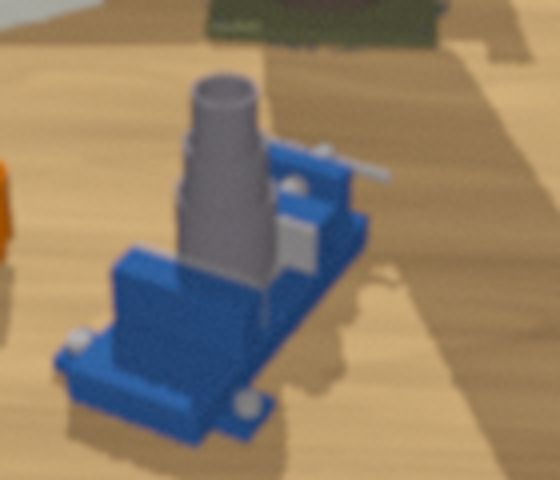

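The crops confirm the grey stack (small rim at top (311,254), scene (266,163)). Next I'll overlay predicted circles and bin outlines to refine the positions.

```bash
python3 - <<'E'
from h import *
print(atz("top",(311,253.7),.184), atz("scene",(266.2,163),.184))
c=(0.4895,-0.0465)
def sets(n): return [proj(n,circ(c,r,z)) for r,z in((.022,.184),(.028,.146),(.034,.108))]
snap("top","pics/t2.png",(270,215,80,80),7,sets("top")); snap("scene","pics/s2.png",(225,145,80,80),7,sets("scene"))
# red blobs
for n in("top","scene"):
    im=camera(n); hsv=cv2.cvtColor(im,cv2.COLOR_RGB2HSV)
    m=((hsv[...,0]<4)|(hsv[...,0]>174))&(hsv[...,1]>170)&(hsv[...,2]>60)
    nn,l,s,ce=cv2.connectedComponentsWithStats(m.astype(np.uint8))
    for i in range(1,nn):
        if s[i,4]>400:
            cn=cv2.findContours((l==i).astype(np.uint8),0,2)[0][0]; r=cv2.minAreaRect(cn)
            print(n,s[i],ce[i].round(1),np.round(r[0],1),np.round(r[1],1),round(r[2],1),atz(n,r[0],.02),"box",[atz(n,p,.02)[:2].tolist() for p in cv2.boxPoints(r)])
E
```

```text
[ 0.4915 -0.0467  0.184 ] [ 0.4978 -0.0451  0.184 ]
top [285  80  15  43 437] [291.6 100.7] [291.5 101. ] [10.6 43.1] 8.1 [ 0.8129 -0.0063  0.02  ] box [[0.7671, 0.0108], [0.862, -0.0006], [0.859, -0.0236], [0.7642, -0.012]]
top [ 408  214   43   40 1466] [429.1 233.6] [429.1 233.6] [37.7 39.2] 84.0 [ 0.531 -0.305  0.02 ] box [[0.5658, -0.2591], [0.5761, -0.3424], [0.4963, -0.3509], [0.4861, -0.2679]]
top [ 137  229   64   63 2634] [168.8 260.3] [168.8 260.3] [51.5 51.4] 17.2 [0.4626 0.2498 0.02  ] box [[0.4247, 0.3185], [0.5307, 0.2891], [0.5003, 0.1814], [0.395, 0.211]]
top [522 228  30  33 655] [537.2 243.6] [536.5 243.8] [30.8 25.5] 81.0 [ 0.5135 -0.5361  0.02  ] box [[0.5411, -0.5038], [0.5506, -0.5586], [0.4858, -0.5684], [0.4765, -0.5137]]
top [489 232  29  34 782] [503.3 248.4] [503.2 248.4] [30.8 25.5] 81.9 [ 0.5024 -0.4639  0.02  ] box [[0.5305, -0.4322], [0.5391, -0.4867], [0.4743, -0.4957], [0.4658, -0.4414]]
top [527 261  30  34 786] [541.9 277.4] [541.7 277.5] [30.7 25.9] 81.9 [ 0.4418 -0.5469  0.02  ] box [[0.4697, -0.5146], [0.4783, -0.5703], [0.414, -0.5793], [0.4055
[... 198 characters left out ...]
 296  27  31 697] [546.6 310.6] [546.7 310.7] [28.  25.4] 82.4 [ 0.3718 -0.5575  0.02  ] box [[0.3971, -0.5263], [0.4049, -0.581], [0.3464, -0.5888], [0.3388, -0.5342]]
top [499 300  29  31 591] [513.8 315.4] [513.4 315.4] [28.  25.9] 81.9 [ 0.3611 -0.4857  0.02  ] box [[0.386, -0.4539], [0.3945, -0.509], [0.3362, -0.5175], [0.3278, -0.4625]]
scene [ 353  201   43   33 1011] [374.9 216.8] [374.5 216.4] [39.5 26.5] 12.5 [0.4805 0.2488 0.02  ] box [[0.5226, 0.1851], [0.4032, 0.2109], [0.4358, 0.3165], [0.5501, 0.283]]
scene [152 211  34  23 626] [168.9 222. ] [168.5 221.9] [21.2 33.6] 87.6 [ 0.5474 -0.302   0.02  ] box [[0.509, -0.3608], [0.4955, -0.2708], [0.5835, -0.2467], [0.5958, -0.3311]]
```

View pics/t2.png

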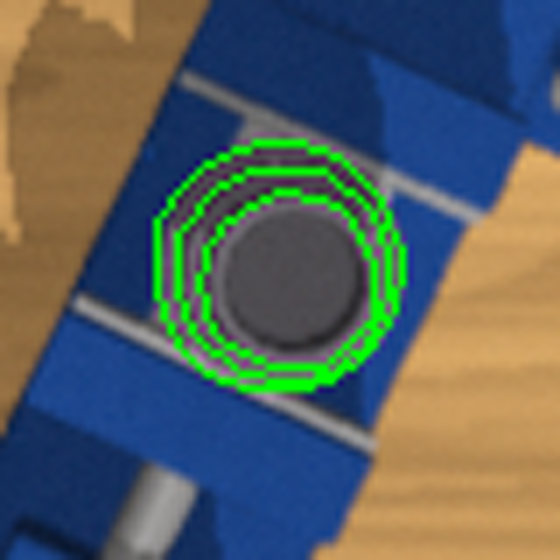

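View pics/s2.png

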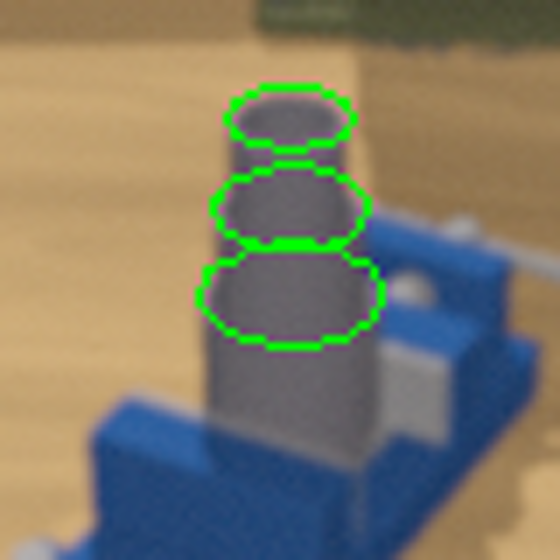

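Top view: nest centre fits (0.489, -0.0475), and the bins are small (0.531,-0.305) and medium (0.463,0.250) with measured sides of 84 and 110 mm, matching the spec. The drone's height needs a check before transit.

```bash
python3 - <<'E'
from h import *
for a,b in [((30,307),(463,166)),((5,185),(530,255))]:
    o1,d1=ray("top",a);o2,d2=ray("scene",b)
    A=np.c_[d1,-d2]; s=np.linalg.lstsq(A,o2-o1,rcond=None)[0]; print(o1+s[0]*d1,o2+s[1]*d2)
s=bot.sense(); Rt=R.from_euler("xyz",s["tcp_rot"]).as_matrix()
print(bot.nose_length, (Rt.T@(np.array([.489,-.0475,.30])-s["tcp_pos"])*1000).round(1)); print(Rt.round(3))
E
```

```text
[0.37398381 0.48778098 0.12783101] [0.37436384 0.49078202 0.12952951]
[0.61744211 0.61542663 0.02964163] [0.61734059 0.61477476 0.02919989]
0.017 [-486.1 -454.   -51.7]
[[-0.971  0.239  0.   ]
 [ 0.239  0.971 -0.   ]
 [-0.    -0.    -1.   ]]
```

```bash
python3 -m inch '[[[-25,-23,-10],[0,0,0]],[[-55,-52,-20],[0,0,0]],[[-88,-82,-30],[0,0,0]],[[-121,-113,-40],[0,0,0]],[[-154,-144,-52],[0,0,0]]]' 1 60
python3 -m inch '[[[-32,-30,0],[0,0,0]],[[-65,-60,0],[0,0,0]],[[-98,-91,0],[0,0,0]],[[-131,-122,0],[0,0,0]],[[-164,-153,0],[0,0,0]]]'
python3 -m inch '[[[-33,-31,0],[0,0,0]],[[-66,-62,0],[0,0,0]],[[-99,-93,0],[0,0,0]],[[-131,-123,0],[0,0,0]],[[-168,-157,0],[0,0,0]]]'
python3 -m inch '[[[0,0,0],[0,0,-0.15]],[[0,0,0],[0,0,-0.3]],[[0,0,0],[0,0,-0.45]],[[0,0,0],[0,0,-0.6]],[[0,0,0],[0,0,-0.75]]]'
python3 -m inch '[[[0,0,0],[0,0,-0.15]],[[0,0,0],[0,0,-0.3]],[[0,0,0],[0,0,-0.45]],[[0,0,0],[0,0,-0.6]],[[0,0,0],[0,0,-0.75]]]'
cat >> h.py <<'E'
def togo(x,y,z):
    s=bot.sense(); Rt=R.from_euler("xyz",s["tcp_rot"]).as_matrix()
    print("t",s["t"],"q",s["q"].round(3),"tcp",s["tcp_pos"].round(4),"rot",s["tcp_rot"].round(4),"F",s["contact_force"].round(2),"gap",round(s["finger_gap"],4))
    print("togo tool mm",(Rt.T@(np.array([x,y,z])-s["tcp_pos"])*1000).round(1))
E
python3 -c "
from h import *
togo(.489,-.0475,.168)"
```

```text
t: 1.8
tcp_pos: [0.2412, 0.3315, 0.3006]
tcp_rot: [-3.142, 0.0, 2.901]
contact_force: [0.7, 0.5, 0.7]
finger_gap: 0.0855
t: 2.3
tcp_pos: [0.3641, 0.1436, 0.3006]
tcp_rot: [3.141, 0.001, 2.9]
contact_force: [0.9, 0.7, 0.7]
finger_gap: 0.0857
t: 2.8
tcp_pos: [0.4892, -0.0488, 0.3006]
tcp_rot: [3.141, 0.0, 2.9]
contact_force: [1.4, 0.6, -0.4]
finger_gap: 0.0854
t: 3.3
tcp_pos: [0.4887, -0.0474, 0.3003]
tcp_rot: [3.142, -0.0, -2.627]
contact_force: [-0.1, -0.5, 0.7]
finger_gap: 0.0852
t: 3.8
tcp_pos: [0.4887, -0.0472, 0.3003]
tcp_rot: [3.142, 0.0, -1.877]
contact_force: [0.0, -0.7, -0.3]
finger_gap: 0.0854
t 3.8 q [-0.096  0.184 -0.103  1.284  0.    -1.361] tcp [ 0.4887 -0.0472  0.3003] rot [ 3.1416  0.     -1.8772] F [ 0.05 -0.65 -0.26] gap 0.0854
togo tool mm [ 1.000e-01 -4.000e-01  1.323e+02]
```

```bash
python3 -m inch '[[[0,0,35],[0,0,0]],[[0,0,75],[0,0,0]],[[0,0,110],[0,0,0]],[[0,0,127],[0,0,0]],[[0,0,133],[0,0,0]]]'
python3 - <<'E'
from h import *
snap("scene","pics/s3.png",(200,90,140,120),5); snap("top","pics/t3.png",(240,180,140,140),4)
togo(.489,-.0475,.167)
E
```

```text
t: 4.3
tcp_pos: [0.487, -0.0471, 0.1652]
tcp_rot: [3.137, -0.001, -1.883]
contact_force: [-0.3, 0.2, 0.8]
finger_gap: 0.0853
t 4.4 q [-0.096  0.254 -0.369  0.949  0.    -1.355] tcp [ 0.4883 -0.0472  0.1668] rot [ 3.1402e+00 -3.0000e-04 -1.8834e+00] F [0.01 0.58 0.53] gap 0.0849
togo tool mm [ 0.1 -0.8 -0.2]
```

View pics/s3.png

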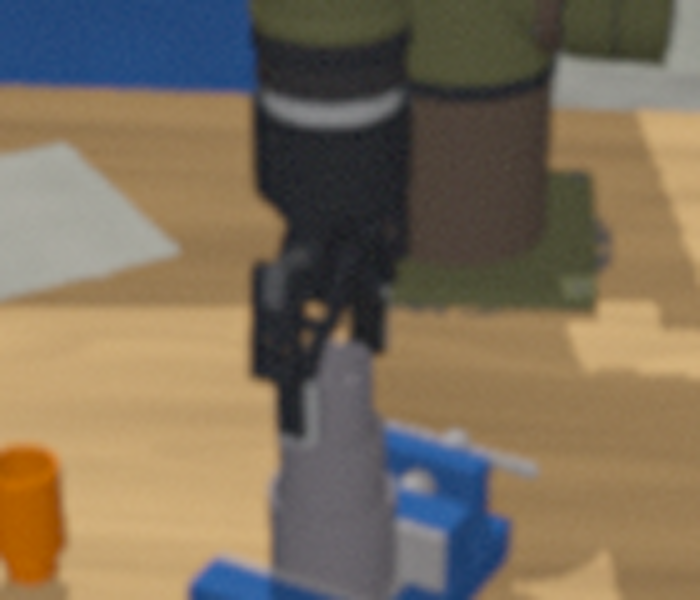

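View pics/t3.png

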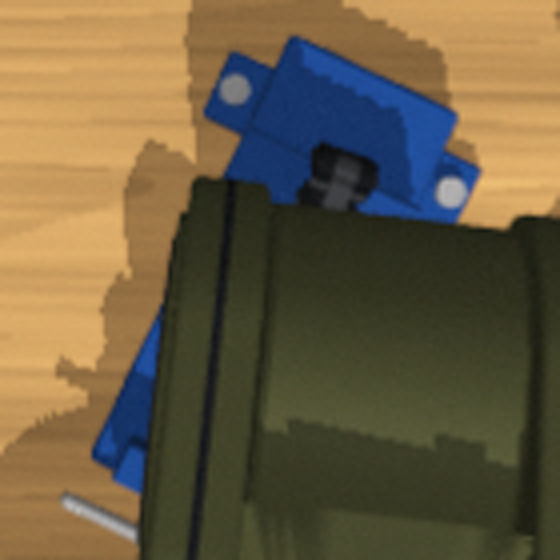

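```bash
python3 -m inch '[[[0,0,0],[0,0,0]],[[0,0,0],[0,0,0]],[[0,0,0],[0,0,0]],[[0,0,0],[0,0,0]],[[0,0,0],[0,0,0]]]' -1 30
python3 -m inch '[[[0,0,0],[0,0,0]],[[0,0,0],[0,0,0]],[[0,0,0],[0,0,0]]]' - 60
python3 -c "
from h import *
togo(.489,-.0475,.168)
s=bot.sense();print(s['contact_force'],s['moment'])"
```

```text
t: 4.9
tcp_pos: [0.4908, -0.0476, 0.1688]
tcp_rot: [-3.137, 0.001, -1.883]
contact_force: [1.9, -1.1, 7.4]
finger_gap: 0.0429
t: 5.2
tcp_pos: [0.4906, -0.0477, 0.1689]
tcp_rot: [-3.137, 0.0, -1.884]
contact_force: [3.0, -1.6, 7.7]
finger_gap: 0.0427
t 5.2 q [-9.700e-02  2.520e-01 -3.660e-01  9.480e-01 -1.000e-03 -1.354e+00] tcp [ 0.4906 -0.0477  0.1689] rot [-3.1371e+00  4.0000e-04 -1.8839e+00] F [ 3.04 -1.6   7.69] gap 0.0427
togo tool mm [0.3 1.6 0.9]
[ 3.04341876 -1.59935151  7.69480119] [-0.29230842 -0.45082119  0.01855545]
```

```bash
python3 -m inch '[[[0,-2,-1],[0,0,0.12]],[[0,-2,-2],[0,0,0.26]],[[0,-2,-2.6],[0,0,0.4]],[[0,-2,-3.2],[0,0,0.54]],[[0,-2,-3.8],[0,0,0.68]]]'
python3 -c "
from h import *
togo(.489,-.0475,.168)
s=bot.sense();print(s['contact_force'],s['moment'],s['joint_velocities'])"
```

```text
t: 5.7
tcp_pos: [0.4896, -0.0477, 0.1703]
tcp_rot: [3.14, -0.002, -2.569]
contact_force: [0.9, -1.3, -2.8]
finger_gap: 0.0428
t 5.7 q [-0.097  0.254 -0.359  0.96   0.    -0.67 ] tcp [ 0.4896 -0.0477  0.1703] rot [ 3.1400e+00 -1.9000e-03 -2.5687e+00] F [ 0.95 -1.3  -2.77] gap 0.0428
togo tool mm [0.4 0.4 2.3]
[ 0.94549895 -1.30357476 -2.76973819] [-0.25884017 -0.21194256  0.17398255] [-0.00153504 -0.00438773  0.00928347  0.01467578 -0.0081449   1.38664581]
```

```bash
python3 -m inch '[[[0,0,-0.8],[0,0,0.145]],[[0,0,-1.6],[0,0,0.29]],[[0,0,-2.4],[0,0,0.435]],[[0,0,-3.2],[0,0,0.58]],[[0,0,-4],[0,0,0.725]]]'
python3 -c "
from h import *
togo(.489,-.0475,.168)"
```

```text
t: 6.2
tcp_pos: [0.4896, -0.0477, 0.1741]
tcp_rot: [-3.142, -0.003, 2.989]
contact_force: [1.7, -0.9, -3.0]
finger_gap: 0.0428
t 6.2 q [-0.097  0.251 -0.353  0.97   0.     0.055] tcp [ 0.4896 -0.0477  0.1741] rot [-3.1416e+00 -2.6000e-03  2.9893e+00] F [ 1.73 -0.94 -2.95] gap 0.0428
togo tool mm [0.6 0.1 6.1]
```

```bash
for i in 1; do python3 -m inch '[[[0,0,-0.8],[0,0,0.145]],[[0,0,-1.6],[0,0,0.29]],[[0,0,-2.4],[0,0,0.435]],[[0,0,-3.2],[0,0,0.58]],[[0,0,-4],[0,0,0.725]]]'; done
python3 -m inch '[[[0,0,-0.8],[0,0,0.145]],[[0,0,-1.6],[0,0,0.29]],[[0,0,-2.4],[0,0,0.435]],[[0,0,-3.2],[0,0,0.58]],[[0,0,-4],[0,0,0.725]]]'
python3 -c "
from h import *
togo(.489,-.0475,.168)"
```

```text
t: 6.7
tcp_pos: [0.4898, -0.0479, 0.1782]
tcp_rot: [-3.14, -0.001, 2.264]
contact_force: [1.2, -0.7, -3.9]
finger_gap: 0.0422
t: 7.2
tcp_pos: [0.4899, -0.0479, 0.1822]
tcp_rot: [-3.14, 0.0, 1.539]
contact_force: [1.3, -1.7, -4.3]
finger_gap: 0.0428
t 7.2 q [-0.097  0.245 -0.338  0.99  -0.     1.505] tcp [ 0.4899 -0.0479  0.1822] rot [-3.1396e+00  3.0000e-04  1.5391e+00] F [ 1.32 -1.7  -4.31] gap 0.0428
togo tool mm [ 0.4 -0.9 14.2]
```

```bash
python3 -m inch '[[[0,0,-0.8],[0,0,0.145]],[[0,0,-1.6],[0,0,0.29]],[[0,0,-2.4],[0,0,0.435]],[[0,0,-3.2],[0,0,0.58]],[[0,0,-4],[0,0,0.725]]]'
python3 -c "
from h import *
togo(.489,-.0475,.168)"
```

```text
t: 7.7
tcp_pos: [0.4897, -0.0477, 0.1867]
tcp_rot: [-3.14, 0.001, 0.814]
contact_force: [-1.4, -0.3, 2.3]
finger_gap: 0.0425
t 7.7 q [-0.097  0.242 -0.33   1.001  0.     2.231] tcp [ 0.4897 -0.0477  0.1867] rot [-3.1399e+00  1.2000e-03  8.1390e-01] F [-1.41 -0.31  2.29] gap 0.0425
togo tool mm [-0.3 -0.7 18.7]
```

```bash
python3 -m inch '[[[0,0,-1],[0,0,0.14]],[[0,0,-2],[0,0,0.28]],[[0,0,-3],[0,0,0.42]],[[0,0,-5],[0,0,0.5]],[[0,0,-8],[0,0,0.5]]]'
python3 -m inch '[[[0,0,-5],[0,0,0]],[[0,0,-10],[0,0,0]],[[0,0,-15],[0,0,0]],[[0,0,-22],[0,0,0]],[[0,0,-32],[0,0,0]]]'
python3 - <<'E'
from h import *
snap("scene","pics/s4.png",(200,80,140,120),5)
togo(.489,-.0475,.168)
E
```

```text
t: 8.2
tcp_pos: [0.4894, -0.0476, 0.1945]
tcp_rot: [-3.14, 0.002, 0.32]
contact_force: [-0.3, -0.9, -1.9]
finger_gap: 0.0429
t: 8.7
tcp_pos: [0.4903, -0.0478, 0.2275]
tcp_rot: [-3.141, 0.001, 0.32]
contact_force: [1.0, 0.0, 0.2]
finger_gap: 0.0426
t 8.75 q [-0.097  0.214 -0.25   1.104  0.     2.724] tcp [ 0.4915 -0.0479  0.2295] rot [ 3.1405e+00 -2.4000e-03  3.2000e-01] F [ 1.16 -0.52  0.99] gap 0.0427
togo tool mm [-2.4 -1.2 61.5]
```

View pics/s4.png

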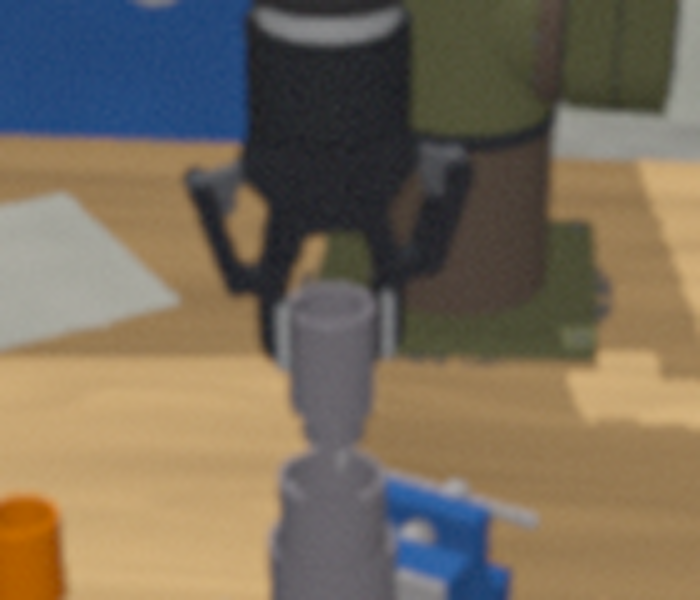

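```bash
python3 -m inch '[[[0,0,-15],[0,0,0]],[[0,0,-30],[0,0,0]]]'
python3 -c "
from h import *
togo(.531,-.305,.26)"
```

```text
t: 8.95
tcp_pos: [0.4905, -0.0478, 0.2577]
tcp_rot: [-3.141, 0.0, 0.32]
contact_force: [1.1, 0.3, -1.0]
finger_gap: 0.0425
t 8.95 q [-0.097  0.201 -0.192  1.178  0.     2.724] tcp [ 0.4905 -0.0478  0.2577] rot [-3.1414e+00  4.0000e-04  3.2000e-01] F [ 1.12  0.29 -0.96] gap 0.0425
togo tool mm [-42.4 256.9  -2.3]
```

```bash
python3 -m inch '[[[-3,20,0],[0,0,0]],[[-9,55,0],[0,0,0]],[[-15,92,0],[0,0,0]],[[-21,130,0],[0,0,0]],[[-28,168,0],[0,0,0]]]'
python3 -m inch '[[[-6,36,0],[0,0,0]],[[-11,67,0],[0,0,0]],[[-14,84,0],[0,0,0]],[[-14,89,0],[0,0,0]],[[-14,89,0],[0,0,0]]]'
python3 -c "
from h import *
togo(.531,-.305,.064)"
```

```text
t: 9.45
tcp_pos: [0.5172, -0.2176, 0.2576]
tcp_rot: [3.141, -0.001, 0.32]
contact_force: [0.5, 0.1, -1.1]
finger_gap: 0.0426
t: 9.95
tcp_pos: [0.5316, -0.3048, 0.257]
tcp_rot: [-3.141, -0.0, 0.32]
contact_force: [-0.8, -0.7, -1.7]
finger_gap: 0.0425
t 9.95 q [-5.210e-01  4.110e-01  1.090e-01  1.270e+00  1.000e-03  2.301e+00] tcp [ 0.5316 -0.3048  0.257 ] rot [-3.1407e+00 -1.0000e-04  3.1950e-01] F [-0.78 -0.68 -1.72] gap 0.0425
togo tool mm [ -0.6   0.2 193. ]
```

```bash
python3 -m inch '[[[0,0,25],[0,0,0]],[[0,0,60],[0,0,0]],[[0,0,100],[0,0,0]],[[0,0,130],[0,0,0]],[[0,0,150],[0,0,0]]]'
python3 -m inch '[[[0,0,8],[0,0,0]],[[0,0,16],[0,0,0]],[[0,0,24],[0,0,0]],[[0,0,30],[0,0,0]],[[0,0,35],[0,0,0]]]'
python3 - <<'E'
from h import *
pts=[proj("scene",circ((.531,-.305),.03,.004))]
snap("scene","pics/s5.png",(110,130,140,120),5)
togo(.531,-.305,.063)
E
```

```text
t: 10.45
tcp_pos: [0.5301, -0.302, 0.1049]
tcp_rot: [-3.138, 0.002, 0.322]
contact_force: [-0.2, -1.1, -0.2]
finger_gap: 0.0426
t: 10.95
tcp_pos: [0.532, -0.3052, 0.0724]
tcp_rot: [3.141, -0.001, 0.32]
contact_force: [0.2, 0.1, -1.5]
finger_gap: 0.0426
t 11.0 q [-0.521  0.527 -0.205  0.84   0.     2.301] tcp [ 0.5315 -0.3049  0.0715] rot [-3.1414e+00  2.0000e-04  3.1980e-01] F [-0.13  0.25 -0.48] gap 0.0426
togo tool mm [-0.4 -0.1  8.5]
```

View pics/s5.png

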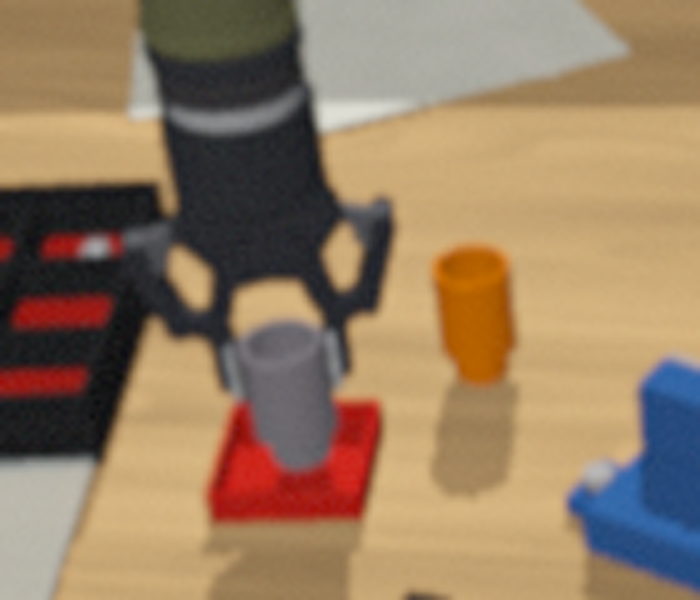

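The tub hangs upright over the bin, with its foot at crop (300,455), that is scene (170,221). I'll lower it gently until it touches.

```bash
python3 -m inch '[[[0,0,2],[0,0,0]],[[0,0,4],[0,0,0]],[[0,0,6],[0,0,0]],[[0,0,7.5],[0,0,0]],[[0,0,8.5],[0,0,0]]]'
python3 -m inch '[[[0,0,0.3],[0,0,0]],[[0,0,0.6],[0,0,0]]]'
```

```text
t: 11.5
tcp_pos: [0.5315, -0.305, 0.0635]
tcp_rot: [-3.142, 0.0, 0.32]
contact_force: [-0.2, 0.6, -0.3]
finger_gap: 0.0429
t: 11.7
tcp_pos: [0.5316, -0.3051, 0.063]
tcp_rot: [3.142, -0.0, 0.32]
contact_force: [-0.1, 0.9, 0.9]
finger_gap: 0.0425
```

```bash
python3 -m inch '[[[0,0,0.4],[0,0,0]],[[0,0,0.8],[0,0,0]],[[0,0,1.2],[0,0,0]],[[0,0,1.5],[0,0,0]],[[0,0,1.5],[0,0,0]]]'
```

```text
t: 12.2
tcp_pos: [0.5317, -0.305, 0.0629]
tcp_rot: [3.141, -0.001, 0.32]
contact_force: [-2.2, 2.0, 8.1]
finger_gap: 0.0427
```

```bash
python3 -m inch '[[[0,0,-1],[0,0,0]],[[0,0,-1],[0,0,0]]]'
python3 -m inch '[[[0,0,0],[0,0,0]],[[0,0,0],[0,0,0]],[[0,0,0],[0,0,0]],[[0,0,0],[0,0,0]],[[0,0,0],[0,0,0]]]' 0.3
python3 -m inch '[[[0,0,0],[0,0,0]],[[0,0,0],[0,0,0]],[[0,0,-10],[0,0,0]],[[0,0,-25],[0,0,0]],[[0,0,-45],[0,0,0]]]' 1
python3 -m inch '[[[0,0,-30],[0,0,0]],[[0,0,-65],[0,0,0]],[[0,0,-105],[0,0,0]],[[0,0,-135],[0,0,0]],[[0,0,-145],[0,0,0]]]'
python3 - <<'E'
from h import *
def sets(n): return [proj(n,circ((.4895,-.0475),r,z)) for r,z in((.028,.146),(.034,.108))]+[proj(n,circ((.5316,-.305),.022,.078)),proj(n,circ((.5316,-.305),.022,.020))]
snap("scene","pics/s6.png",(130,110,180,140),4,sets("scene"))
snap("top","pics/t6.png",(270,190,200,150),4)
for n in("scene","top"):
    print([(d["pixel"],d["p"]) for d in landmark_of("small_mid",n)],[(d["pixel"],d["p"]) for d in landmark_of("medium_mid",n)])
togo(.489,-.0475,.13)
E
```

```text
t: 12.4
tcp_pos: [0.5319, -0.3051, 0.063]
tcp_rot: [3.141, -0.001, 0.32]
contact_force: [-0.4, 0.6, 4.0]
finger_gap: 0.0424
t: 12.9
tcp_pos: [0.5315, -0.305, 0.0623]
tcp_rot: [-3.141, 0.0, 0.32]
contact_force: [1.0, -0.3, -0.4]
finger_gap: 0.0554
t: 13.4
tcp_pos: [0.531, -0.3047, 0.1078]
tcp_rot: [-3.14, 0.001, 0.32]
contact_force: [-0.2, 0.7, 1.0]
finger_gap: 0.0858
t: 13.9
tcp_pos: [0.5332, -0.3059, 0.2574]
tcp_rot: [3.136, -0.005, 0.32]
contact_force: [0.9, -0.5, 0.5]
finger_gap: 0.0853
[([203.9, 190.9], 0.84), ([171.0, 209.4], 0.68)] [([267.0, 190.3], 0.93)]
[([394.6, 280.6], 0.94)] [([313.1, 251.2], 0.6)]
t 14.2 q [-0.521  0.413  0.096  1.257  0.     2.301] tcp [ 0.5306 -0.3045  0.2504] rot [-3.1388e+00  2.5000e-03  3.1980e-01] F [ 0.35 -1.03  0.15] gap 0.085
togo tool mm [  41.6 -256.7  121. ]
```

View pics/s6.png

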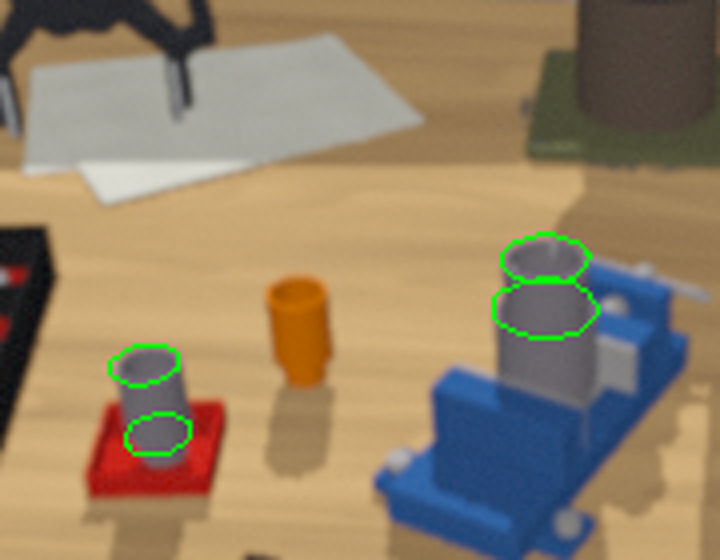

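View pics/t6.png

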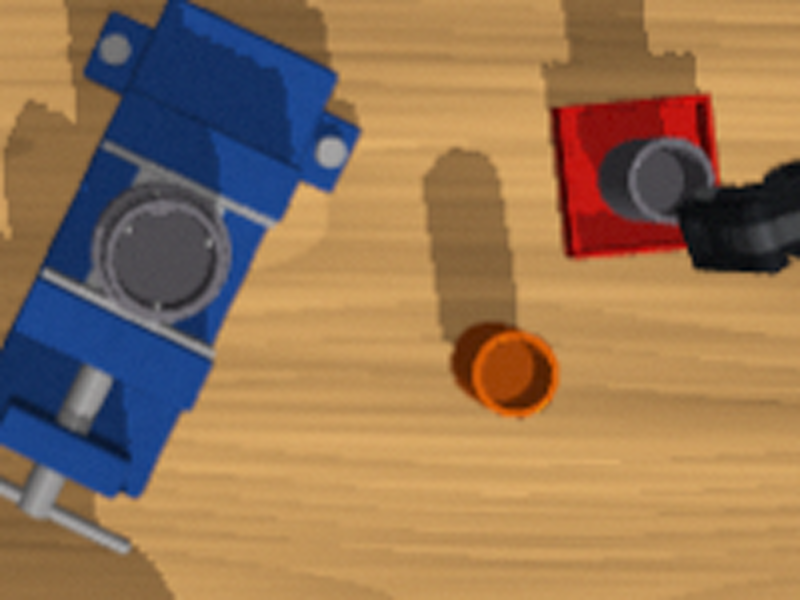

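Small tub stands upright in the smaller bin (top (434,235), scene (167,212)), and the nest rims lie on their predicted outlines. On to the medium tub.

```bash
python3 -m inch '[[[3,-20,0],[0,0,0]],[[9,-55,0],[0,0,0]],[[15,-92,0],[0,0,0]],[[21,-130,0],[0,0,0]],[[28,-168,0],[0,0,0]]]'
python3 -m inch '[[[6,-36,0],[0,0,0]],[[11,-67,0],[0,0,0]],[[14,-84,0],[0,0,0]],[[14,-89,0],[0,0,0]],[[14,-89,0],[0,0,0]]]'
python3 -c "
from h import *
togo(.490,-.0478,.130)"
```

```text
t: 14.7
tcp_pos: [0.5038, -0.1352, 0.2507]
tcp_rot: [-3.14, 0.003, 0.319]
contact_force: [0.6, -0.4, -0.3]
finger_gap: 0.0852
t: 15.2
tcp_pos: [0.4899, -0.0475, 0.2515]
tcp_rot: [-3.141, 0.002, 0.321]
contact_force: [0.3, -0.2, -0.9]
finger_gap: 0.0856
t 15.2 q [-0.096  0.204 -0.205  1.164 -0.     2.724] tcp [ 0.4899 -0.0475  0.2515] rot [-3.1411e+00  2.1000e-03  3.2100e-01] F [ 0.34 -0.19 -0.88] gap 0.0856
togo tool mm [  0.3   0.4 121.5]
```

```bash
python3 -m inch '[[[0,0,30],[0,0,0]],[[0,0,65],[0,0,0]],[[0,0,95],[0,0,0]],[[0,0,115],[0,0,0]],[[0,0,121],[0,0,0]]]'
python3 -m inch '[[[0,0,0],[0,0,0]],[[0,0,0],[0,0,0]]]'
python3 -m inch '[[[0,0,0],[0,0,0]],[[0,0,0],[0,0,0]],[[0,0,0],[0,0,0]],[[0,0,0],[0,0,0]],[[0,0,0],[0,0,0]]]' -1 30
python3 -m inch '[[[0,0,0],[0,0,0]],[[0,0,0],[0,0,0]],[[0,0,0],[0,0,0]]]' - 70
python3 -c "
from h import *
togo(.490,-.0478,.130)"
```

```text
t: 15.7
tcp_pos: [0.4886, -0.0489, 0.1287]
tcp_rot: [-3.14, 0.005, 0.318]
contact_force: [0.3, -0.1, -0.1]
finger_gap: 0.0852
t: 15.9
tcp_pos: [0.4915, -0.0485, 0.1323]
tcp_rot: [3.141, -0.001, 0.319]
contact_force: [-0.0, 0.1, 0.7]
finger_gap: 0.0856
t: 16.4
tcp_pos: [0.4918, -0.0479, 0.1327]
tcp_rot: [3.14, -0.003, 0.32]
contact_force: [-0.7, 0.3, 6.0]
finger_gap: 0.055
t: 16.7
tcp_pos: [0.4919, -0.0478, 0.133]
tcp_rot: [3.14, -0.003, 0.32]
contact_force: [0.4, 1.5, 7.5]
finger_gap: 0.0543
t 16.7 q [-0.097  0.287 -0.422  0.859 -0.     2.724] tcp [ 0.4919 -0.0478  0.133 ] rot [ 3.1403e+00 -2.8000e-03  3.2030e-01] F [0.37 1.51 7.53] gap 0.0543
togo tool mm [-1.8 -0.6  2.9]
```

```bash
python3 -m inch '[[[-1.5,0,-1],[0,0,-0.12]],[[-1.5,0,-2],[0,0,-0.26]],[[-1.5,0,-2.6],[0,0,-0.4]],[[-1.5,0,-3.2],[0,0,-0.54]],[[-1.5,0,-3.8],[0,0,-0.68]]]'
python3 -m inch '[[[0,0,-0.8],[0,0,-0.145]],[[0,0,-1.6],[0,0,-0.29]],[[0,0,-2.4],[0,0,-0.435]],[[0,0,-3.2],[0,0,-0.58]],[[0,0,-4],[0,0,-0.725]]]'
python3 -c "
from h import *
togo(.490,-.0478,.130)"
```

```text
t: 17.2
tcp_pos: [0.4902, -0.0483, 0.1354]
tcp_rot: [3.14, -0.001, 1.005]
contact_force: [2.2, 0.5, -2.4]
finger_gap: 0.0543
t: 17.7
tcp_pos: [0.4902, -0.0481, 0.1392]
tcp_rot: [3.14, -0.0, 1.731]
contact_force: [3.1, 1.5, -2.8]
finger_gap: 0.0545
t 17.7 q [-9.800e-02  2.790e-01 -4.140e-01  8.760e-01  1.000e-03  1.313e+00] tcp [ 0.4902 -0.0481  0.1392] rot [ 3.1398e+00 -1.0000e-04  1.7306e+00] F [ 3.11  1.52 -2.79] gap 0.0545
togo tool mm [ 0.4 -0.1  9.2]
```

```bash
python3 -m inch '[[[0,0,-0.8],[0,0,-0.145]],[[0,0,-1.6],[0,0,-0.29]],[[0,0,-2.4],[0,0,-0.435]],[[0,0,-3.2],[0,0,-0.58]],[[0,0,-4],[0,0,-0.725]]]'
python3 -m inch '[[[0,0,-0.8],[0,0,-0.145]],[[0,0,-1.6],[0,0,-0.29]],[[0,0,-2.4],[0,0,-0.435]],[[0,0,-3.2],[0,0,-0.58]],[[0,0,-4],[0,0,-0.725]]]'
python3 -c "
from h import *
togo(.490,-.0478,.130)"
```

```text
t: 18.2
tcp_pos: [0.4901, -0.0481, 0.1433]
tcp_rot: [3.14, 0.001, 2.456]
contact_force: [3.0, 2.1, -1.6]
finger_gap: 0.0545
t: 18.7
tcp_pos: [0.4903, -0.0484, 0.1474]
tcp_rot: [-3.141, 0.002, -3.102]
contact_force: [2.3, -1.8, 0.1]
finger_gap: 0.0542
t 18.7 q [-0.098  0.272 -0.401  0.896 -0.    -0.137] tcp [ 0.4903 -0.0484  0.1474] rot [-3.1412e+00  2.2000e-03 -3.1025e+00] F [ 2.32 -1.78  0.11] gap 0.0542
togo tool mm [ 0.4  0.6 17.4]
```

```bash
python3 -m inch '[[[0,0,-0.8],[0,0,-0.145]],[[0,0,-1.6],[0,0,-0.29]],[[0,0,-2.4],[0,0,-0.435]],[[0,0,-3.2],[0,0,-0.58]],[[0,0,-4],[0,0,-0.725]]]'
python3 -c "
from h import *
togo(.490,-.0478,.130)"
```

```text
t: 19.2
tcp_pos: [0.49, -0.048, 0.1517]
tcp_rot: [-3.141, 0.002, -2.377]
contact_force: [1.2, 1.4, -1.1]
finger_gap: 0.0542
t 19.2 q [-0.098  0.268 -0.394  0.908  0.001 -0.862] tcp [ 0.49   -0.048   0.1517] rot [-3.1407e+00  1.7000e-03 -2.3773e+00] F [ 1.22  1.4  -1.09] gap 0.0542
togo tool mm [-0.1  0.2 21.7]
```

```bash
python3 -m inch '[[[0,0,-1],[0,0,-0.14]],[[0,0,-2],[0,0,-0.28]],[[0,0,-3],[0,0,-0.42]],[[0,0,-5],[0,0,-0.5]],[[0,0,-8],[0,0,-0.5]]]'
python3 -m inch '[[[0,0,-5],[0,0,0]],[[0,0,-10],[0,0,0]],[[0,0,-15],[0,0,0]],[[0,0,-22],[0,0,0]],[[0,0,-32],[0,0,0]]]'
python3 - <<'E'
from h import *
snap("scene","pics/s7.png",(200,80,140,120),5,[proj("scene",circ((.4895,-.0475),.034,.108))])
togo(.463,.250,.23)
E
```

```text
t: 19.7
tcp_pos: [0.4886, -0.0482, 0.159]
tcp_rot: [3.14, -0.0, -1.884]
contact_force: [-0.6, -0.1, -0.5]
finger_gap: 0.054
t: 20.2
tcp_pos: [0.4889, -0.0483, 0.1917]
tcp_rot: [3.141, -0.0, -1.884]
contact_force: [0.4, -0.2, -1.3]
finger_gap: 0.054
t 20.25 q [-0.098  0.234 -0.321  1.013 -0.    -1.356] tcp [ 0.4901 -0.0484  0.1936] rot [-3.1391e+00  5.0000e-04 -1.8836e+00] F [ 0.66 -0.12  0.46] gap 0.0543
togo tool mm [-275.6  117.6  -36.5]
```

View pics/s7.png

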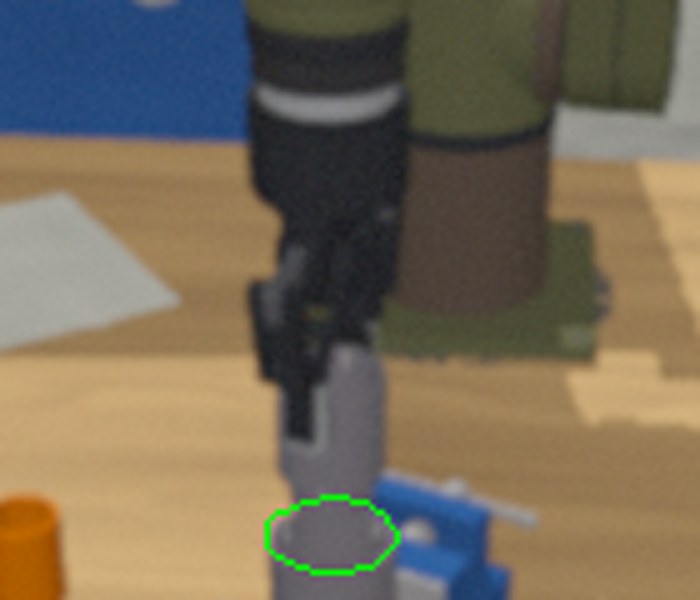

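The medium tub is above the large tub, whose rim still lies on its starting outline. I'll raise it and carry it over.

```bash
python3 -m inch '[[[0,0,-18],[0,0,0]],[[0,0,-36],[0,0,0]],[[-20,8,-44],[0,0,0]],[[-52,22,-44],[0,0,0]],[[-86,36,-44],[0,0,0]]]'
python3 -m inch '[[[-35,15,0],[0,0,0]],[[-70,30,0],[0,0,0]],[[-105,45,0],[0,0,0]],[[-140,60,0],[0,0,0]],[[-168,72,0],[0,0,0]]]'
python3 -m inch '[[[-15,7,0],[0,0,0]],[[-22,10,0],[0,0,0]],[[-22,10,0],[0,0,0]],[[-22,10,0],[0,0,0]]]'
python3 -c "
from h import *
togo(.463,.250,.066)"
```

```text
t: 20.75
tcp_pos: [0.4818, 0.0451, 0.2363]
tcp_rot: [-3.14, 0.001, -1.886]
contact_force: [-0.3, -0.4, -1.1]
finger_gap: 0.0538
t: 21.25
tcp_pos: [0.4643, 0.2287, 0.2358]
tcp_rot: [-3.141, 0.001, -1.882]
contact_force: [0.3, 0.9, -0.8]
finger_gap: 0.0542
t: 21.65
tcp_pos: [0.4618, 0.2495, 0.2353]
tcp_rot: [-3.142, -0.001, -1.884]
contact_force: [-1.0, 0.7, -0.8]
finger_gap: 0.0541
t 21.65 q [ 4.960e-01  2.660e-01 -1.640e-01  1.141e+00 -1.000e-03 -7.610e-01] tcp [0.4618 0.2495 0.2353] rot [-3.1415e+00 -1.0000e-03 -1.8844e+00] F [-0.97  0.73 -0.79] gap 0.0541
togo tool mm [ -1.   -0.9 169.3]
```

```bash
python3 -m inch '[[[0,0,25],[0,0,0]],[[0,0,60],[0,0,0]],[[0,0,95],[0,0,0]],[[0,0,120],[0,0,0]],[[0,0,135],[0,0,0]]]'
python3 -m inch '[[[0,0,8],[0,0,0]],[[0,0,15],[0,0,0]],[[0,0,20],[0,0,0]],[[0,0,25],[0,0,0]],[[0,0,25],[0,0,0]]]'
python3 - <<'E'
from h import *
snap("scene","pics/s8.png",(310,120,140,120),5)
togo(.463,.250,.065)
E
```

```text
t: 22.15
tcp_pos: [0.4606, 0.2482, 0.0982]
tcp_rot: [3.139, -0.003, -1.886]
contact_force: [0.6, 0.4, -1.2]
finger_gap: 0.0542
t: 22.65
tcp_pos: [0.4618, 0.2505, 0.0752]
tcp_rot: [3.142, -0.0, -1.883]
contact_force: [-0.2, -0.2, -1.3]
finger_gap: 0.0545
t 22.7 q [ 0.497  0.396 -0.427  0.747 -0.    -0.761] tcp [0.4619 0.2506 0.0755] rot [-3.1414e+00  2.0000e-04 -1.8834e+00] F [ 0.53 -0.88 -1.06] gap 0.0541
togo tool mm [ 0.3 -1.2 10.5]
```

View pics/s8.png

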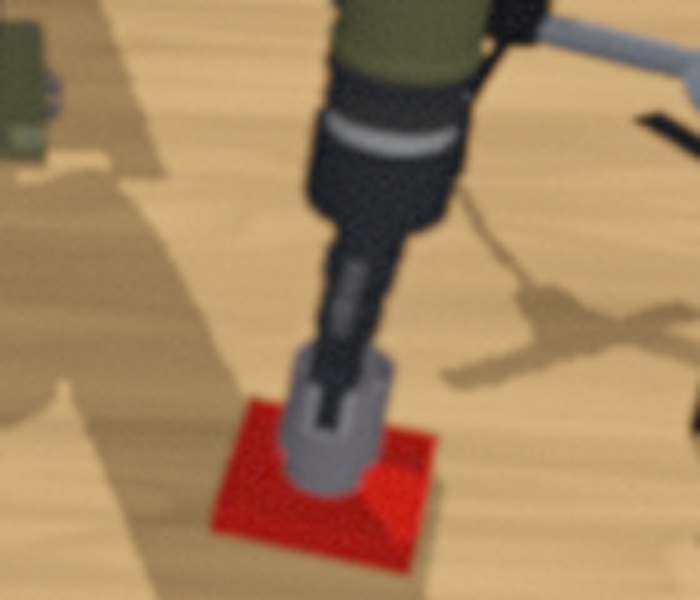

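Centred and upright over the larger bin (foot at scene (375,217)). Lowering.

```bash
python3 -m inch '[[[0,0,2],[0,0,0]],[[0,0,4],[0,0,0]],[[0,0,6],[0,0,0]],[[0,0,8],[0,0,0]],[[0,0,9],[0,0,0]]]'
python3 -m inch '[[[0,0,0.5],[0,0,0]],[[0,0,1],[0,0,0]],[[0,0,1.5],[0,0,0]],[[0,0,1.5],[0,0,0]]]'
```

```text
t: 23.2
tcp_pos: [0.4617, 0.2505, 0.0661]
tcp_rot: [3.141, -0.0, -1.883]
contact_force: [-0.2, 0.5, -0.9]
finger_gap: 0.0541
t: 23.6
tcp_pos: [0.4618, 0.2506, 0.0651]
tcp_rot: [-3.141, 0.0, -1.883]
contact_force: [-1.3, -0.8, 2.1]
finger_gap: 0.0541
```

```bash
python3 -m inch '[[[0,0,0.3],[0,0,0]],[[0,0,0.5],[0,0,0]]]'
python3 -m inch '[[[0,0,0],[0,0,0]],[[0,0,0],[0,0,0]],[[0,0,0],[0,0,0]],[[0,0,0],[0,0,0]],[[0,0,0],[0,0,0]]]' 0.6
python3 -m inch '[[[0,0,0],[0,0,0]],[[0,0,0],[0,0,0]],[[0,0,-10],[0,0,0]],[[0,0,-25],[0,0,0]],[[0,0,-45],[0,0,0]]]' 1
python3 -m inch '[[[0,0,-30],[0,0,0]],[[0,0,-65],[0,0,0]],[[0,0,-100],[0,0,0]],[[0,0,-120],[0,0,0]],[[0,0,-120],[0,0,0]]]'
python3 - <<'E'
from h import *
def sets(n): return [proj(n,circ((.4895,-.0475),.034,.108)),proj(n,circ((.4618,.2505),.028,.078)),proj(n,circ((.5316,-.305),.022,.078))]
snap("scene","pics/s9.png",(140,120,260,180),3,sets("scene"))
snap("top","pics/t9.png",(130,90,330,240),2.4,sets("top"))
togo(.463,.25,.22)
E
```

```text
t: 23.8
tcp_pos: [0.4618, 0.2506, 0.065]
tcp_rot: [-3.141, 0.0, -1.883]
contact_force: [-2.9, -0.9, 7.8]
finger_gap: 0.0545
t: 24.3
tcp_pos: [0.4618, 0.2506, 0.0642]
tcp_rot: [3.142, -0.0, -1.883]
contact_force: [0.1, 0.4, -0.8]
finger_gap: 0.0684
t: 24.8
tcp_pos: [0.4612, 0.2503, 0.1097]
tcp_rot: [3.141, -0.001, -1.883]
contact_force: [-1.1, 0.5, 1.0]
finger_gap: 0.0854
t: 25.3
tcp_pos: [0.4638, 0.2517, 0.2335]
tcp_rot: [-3.136, 0.006, -1.883]
contact_force: [-0.4, -0.2, 0.4]
finger_gap: 0.0852
t 25.4 q [ 0.497  0.269 -0.175  1.126  0.    -0.761] tcp [0.4619 0.2506 0.2297] rot [-3.1408e+00  8.0000e-04 -1.8834e+00] F [ 0.11  0.35 -1.21] gap 0.0852
togo tool mm [ 0.3 -1.3  9.7]
```

View pics/s9.png

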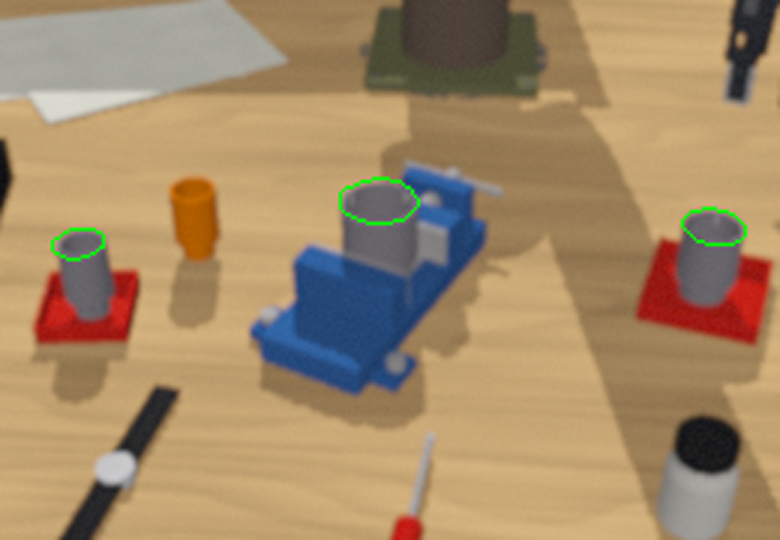

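View pics/t9.png

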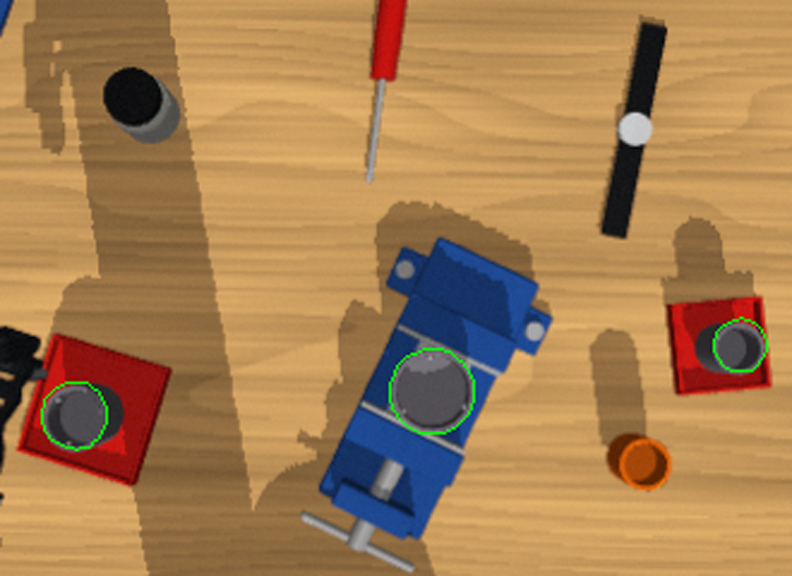

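The medium tub stands in the larger bin (top (162,263)) and the small one in the smaller bin (top (438,234)). The large tub's rim still lies on its starting outline, and the jar, screwdriver and propeller are where they were.

```bash
python3 -c "
from h import *
print(bot.job_done())"
```

```text
the job is handed in; nothing more can be done
None
```

I freed both tubs and placed them in their bins, then handed the job in at about 25.5 s of the 64 s allowed; the hand-in reports no verdict.

- **Freeing:** I turned each tub steadily about one way (about 1.45 rad/s) while raising it about 8 mm/s, rather than back and forth. That kept it turning at least three times faster than it rose. The upward pull in the readings stayed under 4.5 N, below the roughly 9 N at which the large tub slips.
- **Placing:** I set each tub down gently, with at most about 8 N of contact force, before opening the gripper. Taking the gripper's position at release as each tub's centre, the small tub is about 1 mm from its bin's centre and the medium one about 1.5 mm.
- **Last pictures:** Both tubs stand upright in the right bins. The large tub's rim is on its starting outline. By eye, the jar, screwdriver, propeller and orange look-alike have not moved. The gripper is open and well clear.

**Disagreement:** The two cameras differed by up to about 15 mm on the bin positions. I used the top camera, because its measured bin sizes matched those given. In the last scene picture the small tub also sat about 2 pixels off its predicted outline, which I put down to calibration. The closed gripper pulled itself about 2 mm onto each tub.

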